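# Close the reagent jar with the screw cap that fits

## Robot

A 6-joint arm with a two-finger parallel gripper is mounted at the origin on the work surface. World frame = base frame: x ahead of the robot, y to its left, z up, the work surface at z = 0. Lengths are in m, angles in rad, forces in N, time in s.
With the tool pointing down it reaches from about 0.375 to 0.975 m from the base axis. Payload 3.8 kg.
Tool frame: the origin (TCP) lies at the very end of the fingers, on their centre line; the grasp point (between the pads) lies 19 mm behind it; z points along the fingers, y is the direction in which the jaws open and shut (so a half turn about z gives the same grasp; the last joint's range is limited). The gripper opens to 85 mm and grips with 20 to 120 N. Pads are 22 mm wide; open, the fingers measure 114 mm over their backs; the gripper's body (76 mm by 85 mm) begins 54 mm behind the grasp point. The pads swing forward as they close: fully open they stand 13 mm farther back than shut.
Start: joints at [-1.384, 0.264, 1.604, -0, 1.274, -0.037], TCP at [0.15, -0.658, 0.231] pointing down, gripper open.
Joint ranges: [-2.63, 2.63], [-0.94, 2.18], [0.31, 2.57], [-1.31, 4.45], [0, 2.66], [-2.55, 2.55]. Speed limits (rad/s): [2.57, 2.57, 3.14, 3.14, 3.14, 3.14].

## Interface

Orientations are given as a rotation vector (axis times angle).
In Python, from workcell import status, read_camera, camera_info, order gives the robot as it stands.
- The arm moves only by the tool move_arm, never from a script. Its argument "deltas" is a list of rows, each a list of 3 entries, a list of its own where there are three numbers: the turn, a rotation vector about the world's x, y, z as a fraction of full scale, then the shift along the world's x, y, z as a fraction of full scale, then the closure, from -1 (fully open) to 1 (shut), so that 0 is half open. A call has 1 to 20 rows; each row is the pose to reach, as a shift and turn from the pose commanded when the call began; what a row does not reach only later rows make up. Full scale, the value 1, is 0.1 m for a shift and pi/2 rad for a turn. A row lasts 1/8 s, in which the tool goes at most 62.5 mm and 10.7 degrees, less where a joint would pass 70% of its speed; a pose out of reach is approached as far as the arm can. A call with a number of a shift or a turn outside -1 to 1 is refused whole. A call with a gripper value outside its range is refused whole. The fingers move at their own pace and stop on an object; "grip_force" is the grip in N (left out, the last holds). Time passes only in rows, so rows that repeat a pose let the fingers close. It gives the time, the measured TCP pose, the force and the opening at its end, in the units of the state.
- status.read_state(): the state, without advancing time (a new reading comes with each control period).
- read_camera(name): name is "side" or "top" or "wrist"; returns (picture, depth): 400x640x3 uint8, red, green, blue; 400x640 float32, m along the optical axis (not along the pixel's ray), 0 where there is no reading.
- camera_info(name): a dict with "K" (3x3 intrinsics, pixels), "R" (3x3) and "t" (3): a world point X has camera coordinates R X + t. Camera axes: x right, y down, z forward; pixel columns grow to the right and rows downward; lengths in m; the calibration is good to about 2 mm. The wrist camera is an equidistant fisheye: a pixel r from the principal point sees the ray r / f radians off the axis. A picture is of the moment at which its call begins: read the wrist's pose just before it. camera_info takes no time and is no camera call; for the wrist camera it gives the pose at the moment of the call.
- order.finish_job(): hands the job in, once; it reports no verdict.
The state is a dict: "time": time; "q": joint angles; "joint_vel": joint speeds; "joint_torque": joint torques, N m; "tool_pos": TCP position; "tcp_rot": TCP orientation; "wrist_force": force on the tool from outside, world axes, zero at the start; "torque": the same for the moment, N m; "width": opening from 0.0 (shut) to 1.0 (fully open).
Only numpy, scipy, OpenCV 4.12 (cv2) and the standard library are available. Lean on these libraries where they do the work, as an engineer would, in place of code of your own. Each camera call takes 0.05 s, during which the arm holds its last target. There are 200 camera calls.

## Task

The reagent jar on the test table stands open. Of the three screw caps lying beside it, put the one that fits the jar's threaded spout on it, right down on the shoulder, turn it clockwise until it is locked, and let go. Leave the other two caps lying on the table.

Things in the scene. Friction and masses are not known exactly. Their poses are not given: they have to be found in the camera images.
- jar: white jar, 110 mm diameter, fixed in a dark foot (132 mm); origin: centre of the foot, on the table; z up. Flat shoulder at z = 100 mm. A cap goes on with its bar along the opening line (two raised black bars on the shoulder), 75 deg counter-clockwise from above of the jar's x axis, 25 deg either way allowed; rim on the shoulder, it turns clockwise to the jar's x axis (two black dots).
- spout (a point): middle of the jar's shoulder, 100 mm above the table, axes as the jar's. Here a grey spout rises 24 mm, 33 mm wide tapering to 16, with two opposite lugs along x and -x, 50 mm over their tips, 20 wide, undersides 7.5 mm up, tops sloped. The cap's lugs drop between them and turn in below. The right cap has 4 mm play all round, turns freely, and meets a stop about 88 deg after the opening line.
- cap_a_grip (a point): loose blue screw cap, 50 mm outer diameter, mouth down: skirt 30 mm high, bore 42 mm; two lugs inside its mouth, under the bar's ends, 21 mm apart, 16 wide, 5 high. On top an upright grip bar 44 long, 14 thick, 36 high. Point: on the axis, 53 mm above the rim, 13 below the bar's top; x along the bar (both ways alike), z up. 65 to 105 g.
- cap_b_grip (a point): loose blue screw cap, 70 mm outer diameter, mouth down: skirt 30 mm high, bore 62 mm; two lugs inside its mouth, under the bar's ends, 41 mm apart, 16 wide, 5 high. On top an upright grip bar 44 long, 14 thick, 36 high. Point: on the axis, 53 mm above the rim, 13 below the bar's top; x along the bar (both ways alike), z up. 65 to 105 g.
- cap_c_grip (a point): loose blue screw cap, 90 mm outer diameter, mouth down: skirt 30 mm high, bore 82 mm; two lugs inside its mouth, under the bar's ends, 61 mm apart, 16 wide, 5 high. On top an upright grip bar 44 long, 14 thick, 36 high. Point: on the axis, 53 mm above the rim, 13 below the bar's top; x along the bar (both ways alike), z up. 65 to 105 g.
Mind the look-alikes: they are no part of the job. There is more than one size of the jar; the job needs the middle-sized. Leave any red or turquoise look-alike of the part that bears cap_a_grip alone.

How it is judged:
By the outcome, as a careful person would: the job done as asked, in the order asked, and still so for the second after the job is handed in, with the robot touching nothing.
It also fails if it takes over 42 s, if anything falls off the work surface, if the arm or the gripper's body presses on something with over 40 N, if the wrist force passes 120 N, or if a joint passes its speed limit or range.

## Working session

There is one attempt and no reset: what is moved stays moved. The work goes in short steps, Python scripts to look and compute and a tool call to move; the robot and the scene stay as the last step left them, time stands still between calls to the robot, and variables do not carry over. Pictures are saved under pics/ and viewed, about 8 in all and at most 12, crops included, and the job is handed in when it is done.

Besides the shell and the picture viewer there is one more tool, called after "Request:" as name(argument=value, ...), one argument or row to a line, values as JSON. move_arm: Moves the arm, as the interface text tells. Its arguments: {"type":"object","properties":{"deltas":{"type":"array","items":{"type":"array"}},"grip_force":{"type":"number"}},"required":["deltas"]}

```bash
mkdir -p pics; ls; cat > h.py <<'E'
import numpy as np,cv2
from workcell import status,read_camera,camera_info,order
def grab(n):
    ci=camera_info(n); im,d=read_camera(n); return im,d,ci
E
python3 - <<'E'
from h import *
s=status.read_state(); print({k:np.round(v,3).tolist() for k,v in s.items()})
ims=[]
for n in ["top","side"]:
    im,d,ci=grab(n); np.savez(f"pics/{n}0.npz",im=im,d=d,K=ci["K"],R=ci["R"],t=ci["t"])
    cv2.imwrite(f"pics/{n}0.png",im[:,:,::-1]); print(n,np.round(ci["K"],1).tolist(),np.round(ci["R"],3).tolist(),np.round(ci["t"],3),(d>0).mean(),d[d>0].min(),d.max())
E
```

```text
pics
{'time': 0.0, 'q': [-1.384, 0.265, 1.605, -0.0, 1.274, -0.037], 'joint_vel': [0.0, 0.0, -0.002, 0.0, 0.0, -0.002], 'joint_torque': [-0.002, -51.512, -36.731, -0.0, 0.013, 0.0], 'tool_pos': [0.15, -0.657, 0.23], 'tcp_rot': [-3.12, -0.351, 0.0], 'wrist_force': [-0.967, -0.867, 0.006], 'torque': [-0.034, -0.022, 0.008], 'width': 0.996}
top [[404.7, 0.0, 320.3], [0.0, 404.7, 196.8], [0.0, 0.0, 1.0]] [[-0.026, -0.999, -0.025], [-0.996, 0.028, -0.089], [0.089, 0.023, -0.996]] [0.055 0.498 0.957] 0.99592578125 0.53018427 1.0740107
side [[417.0, 0.0, 313.2], [0.0, 417.0, 204.8], [0.0, 0.0, 1.0]] [[-0.809, -0.587, -0.021], [-0.352, 0.513, -0.783], [0.471, -0.626, -0.622]] [0.402 0.233 0.743] 0.99619140625 0.4787815 2.8715181
```

View pics/top0.png

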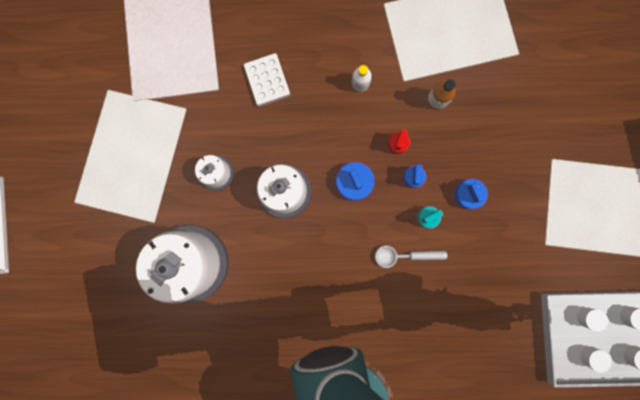

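View pics/side0.png

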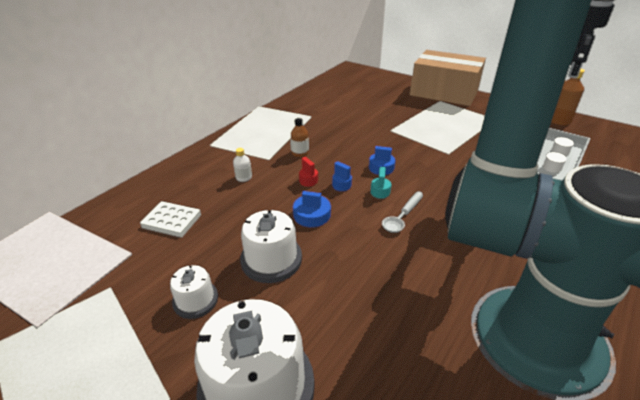

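Top view: the three jars are at (283,188), (212,170) and (180,265), and the first is the middle-sized one. The blue caps are at (355,181) large, (471,194) middle and (415,176) small. The 33 mm spout with 4 mm play each side needs 41 mm between the lugs, so I want cap B, the middle one. Next I'll measure it and the jar from both views.

```bash
cat >> h.py <<'E'
def cloud(d,ci):
    K,R,t=ci["K"],ci["R"],ci["t"]; v,u=np.indices(d.shape)
    P=np.stack([(u-K[0,2])/K[0,0]*d,(v-K[1,2])/K[1,1]*d,d],-1)
    return (P-t)@R
def rect(p):
    (c,s,a)=cv2.minAreaRect((p[:,:2]*1000).astype(np.float32)); 
    if s[0]<s[1]: a+=90
    return np.round(c,1),np.round(sorted(s)[::-1],1),round(a%180,1)
E
python3 - <<'E'
from h import *
for n in ["top","side"]:
    f=np.load(f"pics/{n}0.npz"); im=f["im"].astype(int); P=cloud(f["d"],f); r,g,b=im[...,0],im[...,1],im[...,2]
    blue=((b>1.8*r)&(b>1.5*g)&(b>60)).astype(np.uint8)
    k,L,S,C=cv2.connectedComponentsWithStats(blue)
    for i in range(1,k):
        if S[i,4]<80: continue
        p=P[(L==i)&(f["d"]>0)]; z=p[:,2]
        sk=p[(z>.024)&(z<.034)]; top=p[z>np.percentile(z,99)-.006]
        print(n,"blue",np.round(C[i]),S[i,4],"z99",np.round(np.percentile(z,[5,99]),4),"skirt",rect(sk) if len(sk)>5 else 0,"bar",rect(top),len(top))
    print(n,"table z",np.median(P[...,2][(abs(P[...,0]-.45)<.15)&(abs(P[...,1]+.2)<.4)&(P[...,2]<.02)]))
    # jar middle: shoulder points
    z=P[...,2]
    m=((z>.09)&(z<.108)&(im.min(-1)>110)).astype(np.uint8)
    k,L,S,C=cv2.connectedComponentsWithStats(m)
    for i in range(1,k):
        if S[i,4]<150: continue
        p=P[L==i]; print(n,"shoulder",np.round(C[i]),S[i,4],"z",np.round(np.median(p[:,2]),4),rect(p),np.round(cv2.minEnclosingCircle((p[:,:2]*1000).astype(np.float32))[0],1))
f=np.load("pics/top0.npz"); c=f["im"][145:235,235:325,::-1]
g=np.load("pics/side0.npz")["im"][195:285,225:315,::-1]
cv2.imwrite("pics/jar.png",np.hstack([cv2.resize(x,(400,400),interpolation=2) for x in (c,g)]))
E
```

```text
top blue [355. 181.] 1121 z99 [0.0273 0.0688] skirt (array([535.3, -41.5]), array([89.3, 87.4]), 88.2) bar (array([536.4, -42.6]), array([42.6, 13.9]), 24.4) 111
top blue [414. 176.] 378 z99 [0.0242 0.0695] skirt (array([ 540.6, -185.4]), array([49.9, 44.6]), 76.8) bar (array([ 542.5, -186.5]), array([42.5, 13.9]), 175.6) 108
top blue [471. 194.] 756 z99 [0.0185 0.0691] skirt (array([ 497. , -318.8]), array([69.7, 68.9]), 174.9) bar (array([ 497. , -319.4]), array([42.7, 14.5]), 23.9) 116
top table z 0.0007594990036934616
top shoulder [281. 188.] 1395 z 0.1005 (array([516.9, 131.2]), array([104.7, 102.1]), 89.6) [517.9 130.7]
side blue [382. 160.] 522 z99 [0.0058 0.0674] skirt (array([ 488.6, -313. ]), array([66.6, 55.8]), 29.1) bar (array([ 491.6, -318.6]), array([43.2, 14.2]), 21.8) 58
side blue [341. 177.] 438 z99 [0.0051 0.0677] skirt (array([ 533.4, -177.7]), array([47.8, 31.6]), 23.8) bar (array([ 537.3, -185.3]), array([41.1, 14.1]), 173.3) 60
side blue [311. 209.] 1071 z99 [0.0054 0.0673] skirt (array([528.5, -37.4]), array([89.1, 80.4]), 36.5) bar (array([530.8, -41.5]), array([44.1, 15.9]), 18.0) 90
side table z 0.0004820994179165232
side shoulder [158.  77.] 1866 z 0.0988 (array([1362.4, -661.9]), array([1884.8,   21.6]), 90.0) [1358.  -661.9]
side shoulder [268. 230.] 1222 z 0.1001 (array([510.8, 132.1]), array([102.9, 101.2]), 103.0) [512.5 131.4]
side shoulder [287. 385.] 235 z 0.0999 (array([272.9, 364.3]), array([81. , 13.1]), 89.8) [279.4 364.3]
```

View pics/jar.png

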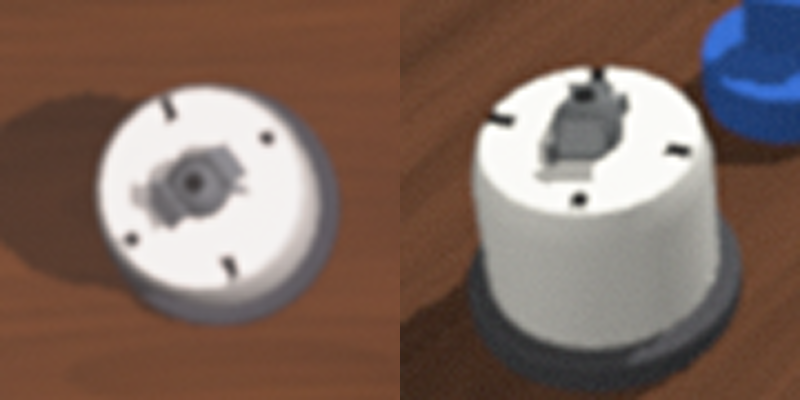

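Jar: the dots run along about -53° and the opening bars along about 21.5°, which agrees with the stated 75° offset. The cap B bar lies at about 23°. To have room for the clockwise turn I'll grip with the tool yawed near 197°, so joint 6 starts at about -140° at the cap and goes from -93° to about -5° at the jar.

Request:
move_arm(
  deltas=[
    [[0, 0, 0.12], [0.3, 0.3, 0], -1],
    [[0, 0, 0.24], [0.6, 0.6, 0], -1],
    [[0, 0, 0.36], [0.86, 0.85, 0], -1],
    [[0, 0, 0.51], [0.86, 0.85, 0], -1],
    [[0, 0, 0.51], [0.86, 0.85, 0], -1],
  ],
)

```text
time: 0.72
tool_pos: [0.2363, -0.5723, 0.2307]
tcp_rot: [-2.734, -1.545, -0.0]
wrist_force: [-0.3, -0.3, 0.0]
width: 0.997
```

Request:
move_arm(
  deltas=[
    [[0, 0, 0.12], [0.3, 0.3, 0], -1],
    [[0, 0, 0.24], [0.6, 0.6, 0], -1],
    [[0, 0, 0.36], [0.86, 0.85, 0], -1],
    [[0, 0, 0.51], [0.86, 0.85, 0], -1],
    [[0, 0, 0.51], [0.86, 0.85, 0], -1],
  ],
)

```text
time: 1.35
tool_pos: [0.3222, -0.4873, 0.2307]
tcp_rot: [-1.915, -2.489, -0.0]
wrist_force: [-0.9, -0.5, 0.8]
width: 1.003
```

Request:
move_arm(
  deltas=[
    [[0, 0, 0.12], [0.3, 0.3, 0], -1],
    [[0, 0, 0.24], [0.6, 0.6, 0], -1],
    [[0, 0, 0.36], [0.86, 0.85, 0], -1],
    [[0, 0, 0.51], [0.86, 0.85, 0], -1],
    [[0, 0, 0.51], [0.86, 0.85, 0], -1],
  ],
)

```text
time: 1.98
tool_pos: [0.408, -0.4023, 0.2306]
tcp_rot: [-0.793, -3.039, -0.001]
wrist_force: [0.3, -0.8, 0.7]
width: 0.999
```

Request:
move_arm(
  deltas=[
    [[0, 0, 0.12], [0.3, 0.3, 0], -1],
    [[0, 0, 0.24], [0.6, 0.6, 0], -1],
    [[0, 0, 0.36], [0.86, 0.85, 0], -1],
    [[0, 0, 0.51], [0.86, 0.85, 0], -1],
    [[0, 0, 0.51], [0.86, 0.85, 0], -1],
    [[0, 0, 0.51], [0.86, 0.85, 0], -1],
  ],
)

```text
time: 2.72
tool_pos: [0.4936, -0.3178, 0.2307]
tcp_rot: [0.448, -3.109, -0.001]
wrist_force: [-0.1, -0.6, -0.6]
width: 1.002
```

```bash
cat >> h.py <<'E'
from scipy.spatial.transform import Rotation as Ro
def st():
    s=status.read_state(); x=Ro.from_rotvec(s["tcp_rot"]).as_matrix()
    print("t",round(s["time"],2),"pos",np.round(s["tool_pos"],4),"yaw",round(np.degrees(np.arctan2(x[1,0],x[0,0]))%360,2),"down",np.round(x[:,2],3),"q",np.round(s["q"],3),"F",np.round(s["wrist_force"],1),"T",np.round(s["torque"],2),"w",round(s["width"],3)); return s
def wray(ci,u,v):
    K=ci["K"]; a=(np.asarray(u)-K[0,2])/K[0,0]; b=(np.asarray(v)-K[1,2])/K[1,1]; r=np.hypot(a,b)+1e-12
    d=np.stack([np.sin(r)*a/r,np.sin(r)*b/r,np.cos(r)],-1); R=ci["R"]; return -R.T@ci["t"],d@R
def wplane(ci,u,v,z):
    o,d=wray(ci,u,v); return o+d*((z-o[2])/d[...,2])[...,None]
def wcloud(d,ci):
    v,u=np.indices(d.shape); o,r=wray(ci,u,v); zc=r@ci["R"].T[:,2]
    return o+r*(d/zc)[...,None]
def look(name):
    s=st(); im,d,ci=grab("wrist"); np.savez(f"pics/{name}.npz",im=im,d=d,K=ci["K"],R=ci["R"],t=ci["t"]); cv2.imwrite(f"pics/{name}.png",im[:,:,::-1]); return im,d,ci
def blues(im):
    r,g,b=[im[...,i].astype(int) for i in range(3)]
    return cv2.connectedComponentsWithStats(((b>1.8*r)&(b>1.5*g)&(b>60)).astype(np.uint8))
E
cat > cap.py <<'E'
from h import *; import sys
im,d,ci=look(sys.argv[1]); print("cam",np.round(-ci["R"].T@ci["t"],3),np.round(ci["K"][0],1))
k,L,S,C=blues(im); P=wcloud(d,ci)
for i in range(1,k):
    if S[i,4]<200: continue
    p=P[(L==i)&(d>0)]; z=p[:,2]; sk=p[(z>.026)&(z<.036)]; t=p[z>np.percentile(z,98)-.006]
    print(np.round(C[i]),S[i,4],np.round(np.percentile(z,[5,98]),4),"sk",rect(sk) if len(sk)>5 else 0,"bar",rect(t),len(t))
E
python3 cap.py w1
```

```text
t 2.73 pos [ 0.4936 -0.3178  0.2307] yaw 196.41 down [-0.001  0.001 -1.   ] q [-0.614  0.1    1.797 -0.     1.245 -2.472] F [-0.1 -0.6 -0.6] T [-0.    0.    0.03] w 1.002
cam [ 0.43  -0.337  0.372] [309.7   0.  321. ]
[319. 178.] 3025 [0.027  0.0658] sk (array([ 494. , -319.4]), array([69.7, 69.7]), 4.5) bar (array([ 493.8, -319.4]), array([43.9, 14.5]), 20.7) 574
[408. 240.] 1307 [0.0086 0.0663] sk (array([ 534.7, -194.1]), array([50.4, 32.8]), 147.6) bar (array([ 504.2, -224.6]), array([123.9,  40.7]), 47.0) 157
[496. 259.] 2935 [0.0074 0.0659] sk (array([533.3, -43.8]), array([90.3, 88.4]), 143.0) bar (array([ 492.2, -137.8]), array([239.5,  36.4]), 67.1) 283
```

View pics/w1.png

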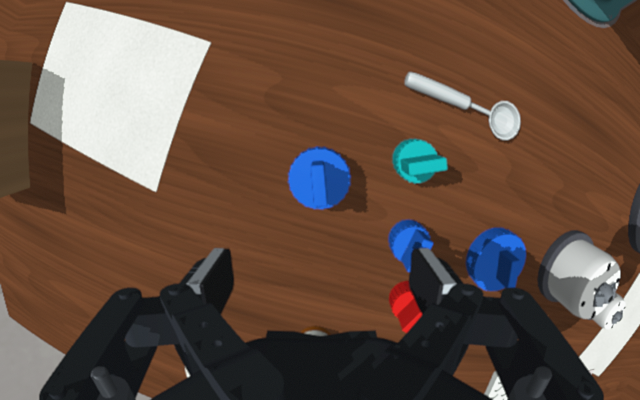

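The wrist view shows cap B at (319,178): axis (0.494, -0.319), bar 20.7°, top at 66 mm, 70 mm across. That agrees with the text. Now I'll go down and grip it.

Request:
move_arm(
  deltas=[
    [[0, 0, 0.02], [0, -0.015, -0.5], -1],
    [[0, 0, 0.02], [0, -0.015, -1], -1],
  ],
)

```text
time: 3.02
tool_pos: [0.4944, -0.3204, 0.1311]
tcp_rot: [-0.495, 3.1, -0.003]
wrist_force: [0.2, 0.4, -0.0]
width: 0.998
```

Request:
move_arm(
  deltas=[
    [[0, 0, 0], [0, 0, -0.4], -1],
    [[0, 0, 0], [0, 0, -0.75], -1],
    [[0, 0, 0], [0, 0, -0.94], -1],
    [[0, 0, 0], [0, 0, -0.94], -1],
    [[0, 0, 0], [0, 0, -0.94], 0.3],
    [[0, 0, 0], [0, 0, -0.94], 1],
    [[0, 0, 0], [0, 0, -0.94], 1],
    [[0, 0, 0], [0, 0, -0.94], 1],
    [[0, 0, 0], [0, 0, -0.94], 1],
    [[0, 0, 0], [0, 0, -0.94], 1],
  ],
  grip_force=50,
)

```text
time: 4.28
tool_pos: [0.4944, -0.3201, 0.0382]
tcp_rot: [-0.497, 3.101, -0.002]
wrist_force: [-1.4, 0.2, 5.3]
width: 0.158
```

```bash
python3 -c "
from h import *
st()"
```

```text
t 4.28 pos [ 0.4944 -0.3201  0.0382] yaw 198.23 down [ 0.001 -0.001 -1.   ] q [-0.617  0.293  1.956 -0.     0.892 -2.506] F [-1.4  0.2  5.3] T [0.11 0.04 0.04] w 0.158
```

Request:
move_arm(
  deltas=[
    [[0, 0, 0], [0, 0, 0.3], 1],
    [[0, 0, 0], [0, 0, 0.7], 1],
    [[0, 0, 0], [0, 0.3, 1], 1],
  ],
)

```text
time: 4.65
tool_pos: [0.4942, -0.2909, 0.1386]
tcp_rot: [-0.494, 3.102, -0.002]
wrist_force: [0.1, 0.7, -0.5]
width: 0.153
```

Request:
move_arm(
  deltas=[
    [[0, 0, 0], [0.05, 0.5, 0.45], 1],
    [[0, 0, 0.04], [0.1, 1, 0.65], 1],
  ],
)

```text
time: 4.9
tool_pos: [0.5044, -0.1892, 0.2042]
tcp_rot: [-0.594, 3.083, -0.002]
wrist_force: [0.4, 0.8, -1.6]
width: 0.152
```

Request:
move_arm(
  deltas=[
    [[0, 0, 0], [0.05, 0.5, 0], 1],
    [[0, 0, 0], [0.1, 1, 0], 1],
  ],
)

```text
time: 5.15
tool_pos: [0.5136, -0.0881, 0.2023]
tcp_rot: [-0.594, 3.084, -0.0]
wrist_force: [0.9, -0.1, -1.0]
width: 0.156
```

Request:
move_arm(
  deltas=[
    [[0, 0, 0], [0, 0.4, 0], 1],
    [[0, 0, 0], [0, 0.7, 0], 1],
    [[0, 0, 0], [0, 0.7, 0], 1],
    [[0, 0, 0], [0, 0.7, 0], 1],
  ],
)

```text
time: 5.65
tool_pos: [0.5135, -0.02, 0.2018]
tcp_rot: [0.595, -3.084, 0.0]
wrist_force: [-0.2, -0.1, -1.0]
width: 0.155
```

```bash
cat > jar.py <<'E'
from h import *; import sys
im,d,ci=look(sys.argv[1]); P=wcloud(d,ci); z=P[...,2]
near=np.hypot(P[...,0]-.515,P[...,1]-.131)<.07
m=near&(z>.09)&(z<.108)&(d>0); p=P[m]; print("shoulder z",np.median(p[:,2]),len(p),rect(p),cv2.minEnclosingCircle((p[:,:2]*1000).astype(np.float32)))
g=im.max(-1)
k,L,S,C=cv2.connectedComponentsWithStats((near&(z>.09)&(z<.108)&(g<90)).astype(np.uint8))
for i in range(1,k):
    if S[i,4]>4: print("dark",np.round(C[i],1),S[i,4],np.round(wplane(ci,C[i,0],C[i,1],.1)*1000,1))
t=P[near&(z>.12)&(z<.128)]
if len(t)>3: print("spout top",len(t),rect(t))
k,L,S,C=blues(im)
for i in range(1,k):
    if S[i,4]<200: continue
    q=P[(L==i)&(d>0)]; print("blue",np.round(C[i]),S[i,4],np.round(np.percentile(q,[2,50,98],axis=0),3).tolist())
E
python3 jar.py w2
```

```text
t 5.65 pos [ 0.5135 -0.02    0.2018] yaw 201.85 down [-0.001 -0.    -1.   ] q [-8.700e-02 -2.100e-02  1.977e+00 -1.000e-03  1.186e+00 -2.039e+00] F [-0.2 -0.1 -1. ] T [-0.02 -0.02  0.03] w 0.155
shoulder z 0.09920272159491142 5333 (array([507.6, 130.3]), array([102.2,  88.9]), 84.9) ((514.556884765625, 129.56338500976562), 52.23003005981445)
dark [476.3 219.1] 59 [475.5 116.7 100. ]
dark [505.2 249.9] 35 [490.9 166.4 100. ]
dark [455.5 254.4] 8 [513.3 114.3 100. ]
dark [427.2 273.5] 53 [540.1  97.  100. ]
dark [460.8 295.6] 12 [550.9 145.4 100. ]
spout top 329 (array([514.8, 130.8]), array([30.5, 20.5]), 124.2)
blue [174. 154.] 1976 [[0.516, -0.194, 0.006], [0.536, -0.179, 0.034], [0.561, -0.161, 0.066]]
blue [314. 223.] 12956 [[0.479, -0.078, 0.028], [0.501, -0.029, 0.193], [0.548, 0.009, 0.23]]
```

View pics/w2.png

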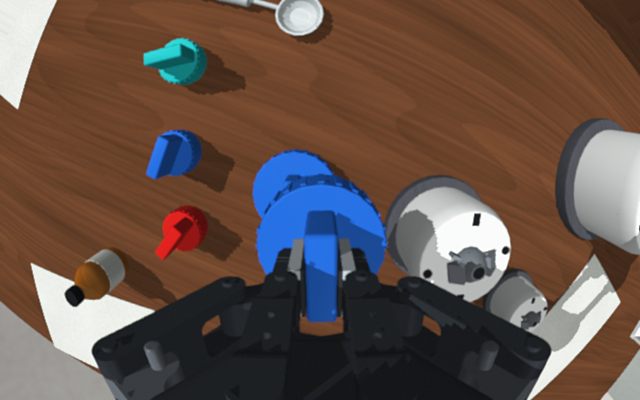

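The wrist view has the cap upright in the jaws (skirt at about (315,235)) and the jar at about (460,255). The dots give an axis of (0.5155, 0.1317) and the bars (0.513, 0.131); the dots run along -54.7°. Next I'll check how the cap sits in the hand.

```bash
python3 - <<'E'
from h import *
f=np.load("pics/w2.npz"); im,d=f["im"],f["d"]; P=wcloud(d,f)
k,L,S,C=blues(im); i=1+np.argmax(S[1:,4]); p=P[(L==i)&(d>0)]
h,e=np.histogram(p[:,2],np.arange(.15,.24,.004)); print(list(zip(np.round(e,3),h)))
t=p[(p[:,2]>.186)&(p[:,2]<.202)]; zm=np.median(t[:,2]); print("skirt top z",zm, rect(t), cv2.minEnclosingCircle((t[:,:2]*1000).astype(np.float32)))
A=np.c_[t[:,:2]-t[:,:2].mean(0),np.ones(len(t))]; print("slopes",np.linalg.lstsq(A,t[:,2],rcond=None)[0])
b=p[p[:,2]>np.percentile(p[:,2],99)-.004]; print("bar",rect(b),np.median(b[:,2]))
E
```

```text
[(np.float64(0.15), np.int64(0)), (np.float64(0.154), np.int64(0)), (np.float64(0.158), np.int64(0)), (np.float64(0.162), np.int64(19)), (np.float64(0.166), np.int64(65)), (np.float64(0.17), np.int64(122)), (np.float64(0.174), np.int64(124)), (np.float64(0.178), np.int64(131)), (np.float64(0.182), np.int64(110)), (np.float64(0.186), np.int64(286)), (np.float64(0.19), np.int64(5891)), (np.float64(0.194), np.int64(189)), (np.float64(0.198), np.int64(66)), (np.float64(0.202), np.int64(96)), (np.float64(0.206), np.int64(93)), (np.float64(0.21), np.int64(106)), (np.float64(0.214), np.int64(106)), (np.float64(0.218), np.int64(130)), (np.float64(0.222), np.int64(124)), (np.float64(0.226), np.int64(2776)), (np.float64(0.23), np.int64(76)), (np.float64(0.234), np.int64(4))]
skirt top z 0.1927651359250635 (array([504.1, -24.1]), array([71.8, 51.6]), 112.5) ((513.0057983398438, -20.363874435424805), 35.93153381347656)
slopes [0.01118618 0.00625089 0.19266732]
bar (array([510. , -17.7]), array([43.3, 37.9]), 50.3) 0.22866382913242736
```

The cap axis is within 1 mm of the TCP and the rim is at TCP − 39 mm. I'll move over the spout and lower it in steps.

Request:
move_arm(
  deltas=[
    [[0, 0, 0], [0, 0.5, 0], 1],
    [[0, 0, 0], [0.01, 1, 0], 1],
  ],
)

```text
time: 5.95
tool_pos: [0.5151, 0.0796, 0.2022]
tcp_rot: [-0.589, 3.086, -0.0]
wrist_force: [0.7, -0.1, -1.0]
width: 0.153
```

Request:
move_arm(
  deltas=[
    [[0, 0, 0], [0, 0.3, 0], 1],
    [[0, 0, -0.01], [0.005, 0.515, 0], 1],
    [[0, 0, -0.01], [0.005, 0.515, 0], 1],
    [[0, 0, -0.01], [0.005, 0.515, -0.15], 1],
    [[0, 0, -0.01], [0.005, 0.515, -0.3], 1],
    [[0, 0, -0.01], [0.005, 0.515, -0.38], 1],
  ],
)

```text
time: 6.7
tool_pos: [0.5141, 0.1307, 0.162]
tcp_rot: [0.568, -3.087, 0.0]
wrist_force: [0.6, -0.2, -0.2]
width: 0.156
```

Request:
move_arm(
  deltas=[
    [[0, 0, 0], [0, 0, -0.06], 1],
    [[0, 0, 0], [0, 0, -0.12], 1],
    [[0, 0, 0], [0, 0, -0.18], 1],
    [[0, 0, 0], [0, 0, -0.22], 1],
    [[0, 0, 0], [0, 0, -0.22], 1],
  ],
)

```text
time: 7.32
tool_pos: [0.5151, 0.1319, 0.142]
tcp_rot: [0.571, -3.089, 0.0]
wrist_force: [-0.4, -0.4, -0.3]
width: 0.159
```

```bash
python3 -c "
from h import *
st()"
```

```text
t 7.33 pos [0.5151 0.1319 0.142 ] yaw 200.93 down [-0.001 -0.    -1.   ] q [ 0.204  0.069  2.002 -0.     1.071 -1.732] F [-0.4 -0.4 -0.3] T [ 0.04 -0.01 -0.01] w 0.159
```

Request:
move_arm(
  deltas=[
    [[0, 0, 0], [0, 0, -0.02], 1],
    [[0, 0, 0], [0, 0, -0.03], 1],
    [[0, 0, 0], [0, 0, -0.035], 1],
    [[0, 0, 0], [0, 0, -0.035], 1],
  ],
)

```text
time: 7.82
tool_pos: [0.5153, 0.1319, 0.1388]
tcp_rot: [-0.57, 3.089, 0.0]
wrist_force: [0.1, 0.7, -0.3]
width: 0.155
```

```bash
python3 -c "
from h import *
st()"
```

```text
t 7.83 pos [0.5153 0.1319 0.1388] yaw 200.92 down [ 0.  0. -1.] q [ 0.204  0.072  2.005  0.     1.064 -1.732] F [ 0.1  0.7 -0.3] T [ 0.    0.03 -0.01] w 0.155
```

Request:
move_arm(
  deltas=[
    [[0, 0, 0], [0, 0, -0.01], 1],
    [[0, 0, 0], [0, 0, -0.01], 1],
  ],
)

```text
time: 8.07
tool_pos: [0.5154, 0.1319, 0.1382]
tcp_rot: [-0.57, 3.089, -0.0]
wrist_force: [-1.8, -0.0, 2.1]
width: 0.154
```

Request:
move_arm(
  deltas=[
    [[0, 0, 0], [0, 0, -0.01], 1],
    [[0, 0, 0], [0, 0, -0.01], 1],
  ],
)

```text
time: 8.32
tool_pos: [0.5155, 0.1319, 0.1382]
tcp_rot: [-0.57, 3.089, -0.0]
wrist_force: [-4.3, -0.9, 7.7]
width: 0.16
```

There is contact at TCP z = 0.1382, the same offset as on the table, so the rim is down on the shoulder. Now I'll turn it clockwise.

Request:
move_arm(
  deltas=[
    [[0, 0, -0.06], [0, 0, 0.005], 1],
    [[0, 0, -0.14], [0, 0, 0.005], 1],
    [[0, 0, -0.22], [0, 0, 0.005], 1],
    [[0, 0, -0.3], [0, 0, 0.005], 1],
    [[0, 0, -0.38], [0, 0, 0.005], 1],
    [[0, 0, -0.38], [0, 0, 0.005], 1],
  ],
)

```text
time: 9.07
tool_pos: [0.5163, 0.132, 0.1382]
tcp_rot: [0.361, 3.119, 0.001]
wrist_force: [0.8, -0.3, 5.1]
width: 0.154
```

```bash
python3 -c "
from h import *
st()"
```

```text
t 9.07 pos [0.5163 0.132  0.1382] yaw 166.79 down [ 0.002  0.    -1.   ] q [ 0.204  0.073  2.005 -0.     1.061 -1.137] F [ 0.8 -0.3  5.1] T [-0.1  -0.01 -0.06] w 0.154
```

Request:
move_arm(
  deltas=[
    [[0, 0, -0.08], [0, 0, 0], 1],
    [[0, 0, -0.16], [0, 0, 0], 1],
    [[0, 0, -0.24], [0, 0, 0], 1],
    [[0, 0, -0.32], [0, 0, 0], 1],
    [[0, 0, -0.4], [0, 0, 0], 1],
    [[0, 0, -0.46], [0, 0, 0], 1],
    [[0, 0, -0.5], [0, 0, 0], 1],
    [[0, 0, -0.5], [0, 0, 0], 1],
  ],
)

```text
time: 10.07
tool_pos: [0.5162, 0.1319, 0.1382]
tcp_rot: [1.525, 2.745, 0.002]
wrist_force: [0.4, 0.2, 5.5]
width: 0.157
```

```bash
python3 -c "
from h import *
st()"
```

```text
t 10.07 pos [0.5162 0.1319 0.1382] yaw 121.87 down [ 0.002  0.    -1.   ] q [ 0.204  0.073  2.005 -0.     1.061 -0.353] F [0.4 0.2 5.5] T [-0.19 -0.01 -0.09] w 0.157
```

Turned 79° so far. I'll continue slowly to the stop.

Request:
move_arm(
  deltas=[
    [[0, 0, -0.03], [0, 0, 0], 1],
    [[0, 0, -0.06], [0, 0, 0], 1],
    [[0, 0, -0.09], [0, 0, 0], 1],
    [[0, 0, -0.09], [0, 0, 0], 1],
  ],
)

```text
time: 10.58
tool_pos: [0.5162, 0.1319, 0.1382]
tcp_rot: [1.715, 2.63, 0.002]
wrist_force: [0.1, -0.1, 5.9]
width: 0.155
```

```bash
python3 -c "
from h import *
st()"
```

```text
t 10.57 pos [0.5162 0.1319 0.1382] yaw 113.78 down [ 0.002  0.    -1.   ] q [ 0.204  0.073  2.005 -0.     1.061 -0.211] F [ 0.1 -0.1  5.9] T [-0.16  0.07 -0.11] w 0.155
```

Request:
move_arm(
  deltas=[
    [[0, 0, -0.02], [0, 0, 0], 1],
    [[0, 0, -0.03], [0, 0, 0], 1],
    [[0, 0, -0.03], [0, 0, 0], 1],
  ],
)

```text
time: 10.95
tool_pos: [0.516, 0.1319, 0.1382]
tcp_rot: [1.776, 2.59, 0.001]
wrist_force: [-0.8, 0.2, 7.2]
width: 0.154
```

```bash
python3 -c "
from h import *
st()"
```

```text
t 10.95 pos [0.516  0.1319 0.1382] yaw 111.12 down [ 0.001  0.    -1.   ] q [ 0.204  0.073  2.005 -0.     1.062 -0.165] F [-0.8  0.2  7.2] T [-0.11  0.13  0.1 ] w 0.154
```

Request:
move_arm(
  deltas=[
    [[0, 0, -0.02], [0, 0, 0], 1],
    [[0, 0, -0.04], [0, 0, 0], 1],
    [[0, 0, -0.04], [0, 0, 0], 1],
  ],
)

```text
time: 11.32
tool_pos: [0.5156, 0.1319, 0.1382]
tcp_rot: [1.855, 2.535, 0.0]
wrist_force: [-1.6, -0.2, 8.2]
width: 0.152
```

```bash
python3 -c "
from h import *
st()"
```

```text
t 11.32 pos [0.5156 0.1319 0.1382] yaw 107.61 down [ 0.001 -0.    -1.   ] q [ 2.040e-01  7.300e-02  2.006e+00 -1.000e-03  1.062e+00 -1.030e-01] F [-1.6 -0.2  8.2] T [-0.1   0.25  0.7 ] w 0.152
```

The stop is reached: torque is 0.7 Nm after about 93°. I'll ease off a little, open and lift.

Request:
move_arm(
  deltas=[
    [[0, 0, 0.025], [0, 0, 0.01], 1],
    [[0, 0, 0.025], [0, 0, 0.01], 0.3],
    [[0, 0, 0.025], [0, 0, 0.01], -0.2],
    [[0, 0, 0.025], [0, 0, 0.01], -0.2],
    [[0, 0, 0.025], [0, 0, 0.01], -0.2],
    [[0, 0, 0.025], [0, 0, 0.3], -0.2],
    [[0, 0, 0.025], [0, 0, 0.7], -0.2],
    [[0, 0, 0.025], [0, 0, 1], -0.2],
    [[0, 0, 0.025], [0, 0, 1], -0.2],
  ],
)

```text
time: 12.45
tool_pos: [0.5174, 0.1323, 0.2406]
tcp_rot: [1.809, 2.563, 0.007]
wrist_force: [0.3, 0.1, 0.1]
width: 0.601
```

```bash
cat > fin.py <<'E'
from h import *
im,d,ci=look("w3"); top,td,tc=grab("top")
for n,P,I,D in (("wrist",wcloud(d,ci),im,d),("top",cloud(td,tc),top,td)):
    k,L,S,C=blues(I)
    for i in range(1,k):
        if S[i,4]<200: continue
        p=P[(L==i)&(D>0)]; z=p[:,2]; h=np.percentile(z,98); sk=p[(abs(z-h+.036)<.005)]; t=p[z>h-.006]
        print(n,np.round(C[i]),S[i,4],"z",round(h,4),"sk z",np.round(np.median(sk[:,2]),4),rect(sk),"bar",rect(t))
cv2.imwrite("pics/end.png",np.vstack([cv2.resize(im[:,:,::-1],(480,300)),cv2.resize(top[120:250,200:510,::-1],(480,201),interpolation=2)]))
E
python3 fin.py
```

```text
t 12.45 pos [0.5174 0.1323 0.2406] yaw 109.57 down [ 0.006  0.001 -1.   ] q [ 0.204 -0.014  1.897  0.     1.252 -0.138] F [0.3 0.1 0.1] T [ 0.   -0.05 -0.08] w 0.601
wrist [318. 196.] 5147 z 0.1658 sk z 0.1291 (array([514.5, 133.6]), array([69.2, 67.6]), 17.0) bar (array([515.3, 133.1]), array([42.8, 14.5]), 110.9)
wrist [292. 296.] 3067 z 0.0663 sk z 0.0289 (array([539.7, -41. ]), array([90. , 76.1]), 91.4) bar (array([505.9,  30.4]), array([168.6,  44.2]), 111.0)
top [355. 181.] 1124 z 0.0681 sk z 0.0307 (array([535. , -42.5]), array([87.6, 86.8]), 179.2) bar (array([536.5, -42.4]), array([43. , 13.6]), 23.6)
top [414. 176.] 379 z 0.0689 sk z 0.0312 (array([ 540.9, -185.5]), array([49.5, 43.1]), 76.8) bar (array([ 542.5, -186.2]), array([42. , 14.6]), 176.0)
```

View pics/end.png

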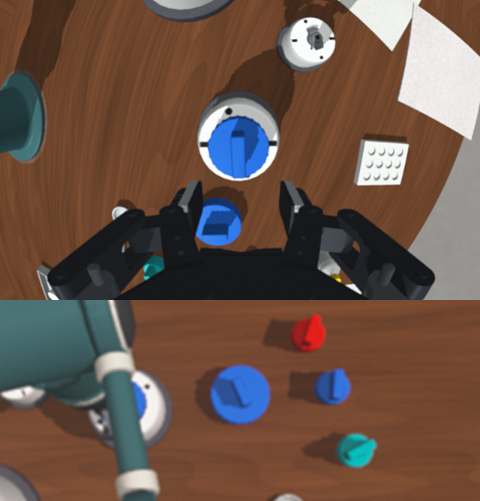

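The wrist view shows the cap seated on the middle jar at (238,148), its bar nearly on the dots, past them by the expected ~13°. The other two caps haven't moved and the gripper is clear. I'm handing the job in.

```bash
python3 -c "
from h import *
print(order.finish_job()); st()"
```

```text
the job is handed in; nothing more can be done
None
the job is handed in; nothing more can be done
```

Cap B, the 70 mm blue one, is on the middle-sized jar, down on the shoulder, turned clockwise to its stop and released. The job was handed in at about 12.5 s. I viewed six pictures.

- **Seated:** the rim met the shoulder at the expected height. After release, the top of the bar measured 165.8 mm, against 166 mm expected. The cap axis was about 2 mm from the measured jar axis, within the 4 mm play.
- **Locked:** I turned about 93° until the torque rose to 0.7 Nm. The bar then lay at 110.9°, about 90° past the opening line, against a stop at about 88°. That 2° difference is within my measuring error.
- **Other things:** the other two blue caps were still lying in place in the last top view, and I saw no change to the look-alikes. The gripper was 10 cm above where it let go, with about zero force on it.
- **Disagreements:** the top and side cameras differed by about 5 mm in x. The wrist camera fell between them and I used it.
- **Not seen:** a reading after hand-in was refused, so the final second was not checked.

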